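Open the carton and hold the alarm's test button

ROBOT

A 7-joint arm with a two-finger parallel gripper is mounted at the origin on the work surface. World frame = base frame: x ahead of the robot, y to its left, z up, the work surface at z = 0. Lengths are in m, angles in rad, forces in N, time in s.
With the tool pointing down it reaches from about 0.425 to 0.95 m from the base axis. Payload 4.7 kg.
Tool frame: the origin (TCP) lies on the centre line of the jaws, within the pads' length; the fingertips stand robot.nose_length ahead of it and the grasp point (between the pads) lies 8 mm behind it (robot.nose_length is the distance from the TCP to the fingertips, in m); z points along the fingers, x is the direction in which the jaws open and shut, and the axes are right-handed (so a half turn about z gives the same grasp; the last joint's range is limited). The gripper opens to 85 mm and grips with 20 to 120 N. Pads are 22 mm wide; open, the fingers measure 114 mm over their backs; the gripper's body (76 mm by 85 mm) begins 54 mm behind the grasp point. The pads swing forward as they close: fully open they stand 13 mm farther back than shut.
Start: joints at [1.298, 0.469, -0.049, 1.532, 0.024, 1.141, -0.082], TCP at [0.163, -0.655, 0.242] pointing down, gripper open.
Joint ranges: [-2.59, 2.59], [-0.33, 1.99], [-1.39, 1.29], [0.1, 2.45], [-1.04, 4.18], [0.21, 1.99], [-2.66, 2.66]. Speed limits (rad/s): [2.57, 2.57, 3.14, 3.14, 3.14, 3.14, 3.14].

INTERFACE

Orientations are given as [roll, pitch, yaw] about the fixed x, y, z axes, in that order (R = Rz(yaw) Ry(pitch) Rx(roll)).
In Python, from plant import robot gives the robot as it stands. Calls block until the motion is done:
- robot.goto(position, orientation): joint-space move of the TCP to a pose.
- robot.move_straight(position, vel=0.15, attitude=None, contact_N=None): straight line of the TCP; attitude=None keeps the orientation; vel is the mean speed in m/s. With contact_N (N) it stops when the force on the tool has changed by that much, and returns True; else False.
- robot.move_joints(angles): joint-space move.
- robot.grip(opening, strength=None): opening from 0.0 (shut) to 1.0 (fully open); strength is the grip in N (None keeps the last); returns when the fingers have stopped.
- robot.sleep(seconds).
- robot.inverse_kinematics(position, orientation): joint angles nearest the present ones, or None.
- robot.sense(): the state.
- robot.grab_frame(name): name is "side" or "top" or "wrist"; returns a dict with "image" (480x640x3 uint8, red, green, blue), "range_z" (480x640 float32, m along the optical axis (not along the pixel's ray), 0 where there is no reading), "fx", "fy", "cx", "cy" (pixels), "R" (3x3) and "t" (3): a world point X has camera coordinates R X + t. Camera axes: x right, y down, z forward; pixel columns grow to the right and rows downward; lengths in m; the calibration is good to about 2 mm. The wrist camera is an equidistant fisheye: a pixel r from the principal point sees the ray r / f radians off the axis. A picture is of the moment at which its call begins.
A pose or a line that the arm cannot do raises robot.IKError and nothing moves.
- robot.close_job(): hands the job in, once; it reports no verdict.
The state is a dict: "t": time; "joint_pos": joint angles; "joint_velocities": joint speeds; "effort": joint torques, N m; "tcp_pos": TCP position; "tcp_rot": TCP orientation; "wrist_force": force on the tool from outside, world axes, zero at the start; "torque": the same for the moment, N m; "opening": opening from 0.0 (shut) to 1.0 (fully open).
Only numpy, scipy, OpenCV 4.12 (cv2) and the standard library are available. Lean on these libraries where they do the work, as an engineer would, in place of code of your own. Each camera call takes 0.05 s, during which the arm holds its last target.

TASK

The new carbon monoxide alarm has come in the small cardboard carton on the shelf. Fold both of its top flaps right back, well past upright so that they lean outwards clear of the opening, then, with the alarm left lying in its tray, press its round blue test button fully down with ordinary finger pressure and keep it down for at least three seconds. Finish while still holding the button fully down: do not let go at the end; leave the flaps folded back and do not disturb the green bowl, the glass cup and the red lid.

Things in the scene. Friction and masses are not known exactly. Their poses are not given: they have to be found in the camera images.
- carton: Brown carton 170 (x) x 126 (y) x 75 high, walls 4, fixed to the shelf. Origin: centre of its underside, z up. Two flaps hinged on the long top edges (y = +63 and -63, z = 75); shut, their edges meet over y = 0. Fixed dust flaps reach 22 in from each end at the rim, leaving a 126 x 118 opening. In it a grey tray, top 28 above the shelf; the alarm lies in its round recess, floor 12 above the shelf.
- flap_left (a joint): Angle of the flap on the carton's +y side, rad: 0 shut (level, pointing inwards), 1.57 upright, 3.14 level outwards, stop at 3.6. 167 long, 63 from hinge to free edge, 4 thick. Light; its crease (0.03 N m) keeps it where it is left. It starts sprung half up, at 0.85 to 1.25; push it out from inside with the fingertips 10 to 25 below its free edge, clear of wider parts of the gripper.
- flap_right (a joint): The same for the flap on the carton's -y side (0 shut, grows as it opens outwards to -y).
- flap_left_edge (a point): Middle of the free edge of the +y flap.
- flap_right_edge (a point): Middle of the free edge of the -y flap.
- alarm: White round alarm, 96 diameter, 38 high, 180 to 300 g, loose but seated face up in the tray's 99 recess, turned any way. Origin: centre of its underside, 12 above the shelf; z up. Its x axis points from its centre to the test button, 24 from the centre. It stands any firm finger press; above 35 N its case would crack.
- test_button_top (a point): Centre of the top of the blue test button: 30 diameter, flat, at rest 8 above the alarm's face, so about 58 above the shelf and 17 below the carton's rim. It goes straight down.
- test_button (a joint): Travel of the test button, m: 0 up, 0.005 fully down against its stop. A spring returns it: 2 N starts it, 6 N holds it fully down; it does not latch.
- bowl_center (a point): Green ceramic bowl, 124 diameter, 58 high; point on its axis, half-way up.
- cup_center (a point): Glass cup, 72 diameter, 90 high; point on its axis, half-way up.
- lid_center (a point): Red plastic lid lying flat, 104 diameter, 24 high with its knob; point on its axis, half-way up.
Not all that is in view belongs to the job. What is meant by the carton is not orange or pink, and is the smaller of those in its own colour.

How it is judged:
On the way, in this order (a step that is already met when the one before it is completed fails the run):
1. both flaps are folded back outwards, past 2.0 rad (about 25 degrees beyond upright) (value of joint each of flap_left, flap_right above 2 rad), for 0.2 s.
2. the test button is held down by the fingers, at least 3.5 mm of its 5 mm, for three seconds on end (value of joint test_button above 0.0035 m and contact force between the fingers and alarm above 2 N), for 3 s.
At the end, for the whole second after the job is handed in: The fingers still hold the test button at least 3.5 mm down (of 5 mm) with more than 2 N; both flaps are past 2.0 rad; the alarm lies flat (within 0.1 rad) in its tray recess; bowl, cup and lid are within 20 mm of where they stood (all of step 1 and all of step 2 and angle between alarm's own z axis and vertical below 0.1 rad and distance between alarm and carton below 0.02 m and distance of each of bowl_center, cup_center, lid_center from where it was at the start of the episode below 0.02 m); the arm keeps its last pose, push and grip.
It fails at once if the alarm is pressed with more than 35 N (contact force between any of the fingers, the arm and alarm above 35 N).
It fails at once if the alarm is tipped or taken out of its tray (angle between alarm's own z axis and vertical above 0.25 rad or distance between alarm and carton above 0.035 m).
It fails at once if the bowl, cup or lid is pushed away or knocked over (distance of any of bowl_center, cup_center, lid_center from where it was at the start of the episode above 0.04 m).
It also fails if it takes over 58 s, if anything falls off the work surface, if the arm or the gripper's body presses on something with over 40 N, if the wrist force passes 120 N, or if a joint passes its speed limit or range.

## Working session

There is one attempt and no reset: what is moved stays moved. The work goes in short steps, each a Python script; the robot and the scene stay as the last script left them, time stands still between calls to the robot, and variables do not carry over. Pictures are saved under pics/ and viewed, and the job is handed in when it is done.

```bash
mkdir -p pics; ls; python3 - <<'E'
from plant import robot
import cv2,numpy as np
for n in ("top","side","wrist"):
    f=robot.grab_frame(n); cv2.imwrite(f"pics/{n}0.png",f["image"][:,:,::-1])
    np.savez(f"{n}0.npz",**f)
    print(n,f["fx"],f["fy"],f["cx"],f["cy"],np.round(f["R"],3).tolist(),np.round(f["t"],3), (f["range_z"]>0).mean())
s=robot.sense(); print(s, robot.nose_length)
E
```

```text
pics
top 523.1457445142865 523.1457445142865 324.36208569777034 238.38197696765513 [[-0.01, -1.0, -0.001], [-0.985, 0.01, -0.175], [0.175, -0.001, -0.985]] [0.042 0.546 1.03 ] 0.9959602864583333
side 442.84173732350047 442.84173732350047 326.81978925403666 239.88344805138237 [[0.964, -0.267, 0.016], [-0.164, -0.636, -0.754], [0.211, 0.724, -0.657]] [-0.533  0.18   1.046] 0.9959798177083333
wrist 371.64829954431775 371.64829954431775 308.86473329186964 242.44875494219883 [[0.241, -0.97, -0.002], [-0.918, -0.229, 0.325], [-0.315, -0.077, -0.946]] [-0.674 -0.042  0.38 ] 0.9960774739583333
{'t': 0.15, 'joint_pos': array([ 1.29810757,  0.46929636, -0.04862033,  1.53342228,  0.02411645,
        1.14097967, -0.08228705]), 'joint_velocities': array([ 0.000505  , -0.00266613,  0.00138763, -0.0047205 , -0.00014439,
       -0.00083855, -0.00144922]), 'effort': array([ 6.11451760e-04, -5.10767341e+01, -4.66634030e-02, -2.37977672e+01,
        1.07539966e-02,  5.41100046e-03, -1.40776964e-05]), 'tcp_pos': array([ 0.16285829, -0.65462007,  0.24147429]), 'tcp_rot': array([ 3.14154252e+00,  1.51867968e-03, -1.32693946e+00]), 'wrist_force': array([ 0.58159011, -0.64117412,  0.19173472]), 'torque': array([ 0.03020772, -0.0271122 ,  0.06094645]), 'opening': 1.000505324953954} 0.011
```

View pics/top0.png

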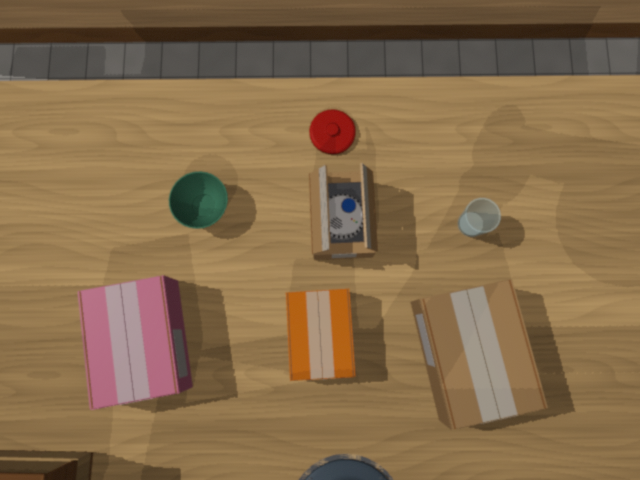

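View pics/side0.png

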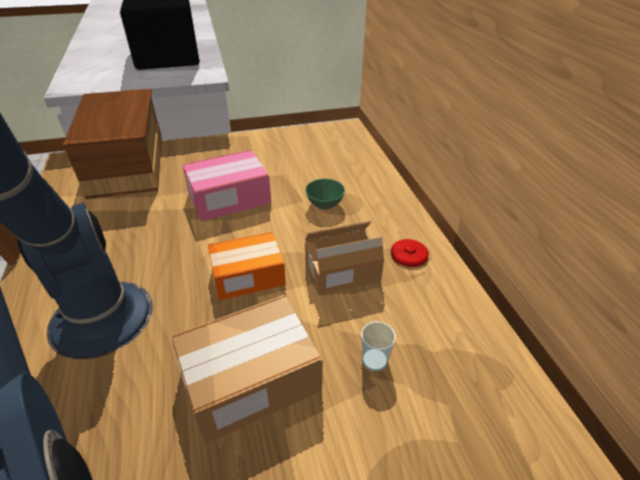

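The top view shows four cartons: pink at (130,340), orange at (320,335), a large brown one at (480,355) and a small brown one with its flaps sprung at (342,210). The target must be neither orange nor pink and the smaller of the brown ones, so it is (342,210). I'll check that in a close crop and measure it.

```bash
cat > h.py <<'E'
import numpy as np,cv2
def deproj(f,u,v,z=None):
    """pixels -> world by depth (pinhole)"""
    z=f["range_z"][v,u] if z is None else z
    P=np.stack([(u-f["cx"])/f["fx"]*z,(v-f["cy"])/f["fy"]*z,z],-1)
    return (P-f["t"])@f["R"]
def onplane(f,u,v,h):
    d=np.array([(u-f["cx"])/f["fx"],(v-f["cy"])/f["fy"],1.])@f["R"]
    o=-f["R"].T@f["t"]
    return o+d*((h-o[2])/d[2])
E
python3 - <<'E'
from h import *
f=dict(np.load("top0.npz"))
im=f["image"]
c=cv2.resize(im[145:275,285:415],(780,780),interpolation=cv2.INTER_CUBIC)[:, :, ::-1]
c=cv2.resize(c,(600,600)); cv2.imwrite("pics/crop0.png",c)
g=dict(np.load("side0.npz"))
cv2.imwrite("pics/crop1.png",cv2.resize(g["image"][205:305,280:440],(800,500),interpolation=cv2.INTER_CUBIC)[:,:,::-1])
vv,uu=np.mgrid[0:480,0:640]
P=deproj(f,uu,vv)
hsv=cv2.cvtColor(im,cv2.COLOR_RGB2HSV)
sub=np.zeros((480,640),bool); sub[150:270,295:395]=1
b=(hsv[...,0]>100)&(hsv[...,0]<130)&(hsv[...,1]>150)&sub
print("blue px",uu[b].mean(),vv[b].mean(),b.sum(),np.median(P[b],0),onplane(f,uu[b].mean(),vv[b].mean(),.058))
# rows at world slices: print profile of z along row
for r in (180,195,210,225,240):
    print(r,[(u,*np.round(P[r,u]*1000).astype(int)) for u in range(304,386,3)])
E
```

```text
blue px 348.265625 204.921875 128 [ 0.61438064 -0.01270234  0.05658872] [ 0.61394518 -0.01303688  0.058     ]
180 [(304, np.int64(685), np.int64(80), np.int64(1)), (307, np.int64(685), np.int64(74), np.int64(0)), (310, np.int64(662), np.int64(65), np.int64(79)), (313, np.int64(658), np.int64(59), np.int64(92)), (316, np.int64(655), np.int64(53), np.int64(102)), (319, np.int64(653), np.int64(47), np.int64(108)), (322, np.int64(650), np.int64(41), np.int64(119)), (325, np.int64(647), np.int64(35), np.int64(127)), (328, np.int64(662), np.int64(28), np.int64(76)), (331, np.int64(662), np.int64(22), np.int64(77)), (334, np.int64(663), np.int64(16), np.int64(74)), (337, np.int64(663), np.int64(10), np.int64(72)), (340, np.int64(662), np.int64(4), np.int64(75)), (343, np.int64(663), np.int64(-2), np.int64(72)), (346, np.int64(663), np.int64(-9), np.int64(74)), (349, np.int64(662), np.int64(-15), np.int64(76)), (352, np.int64(662), np.int64(-21), np.int64(74)), (355, np.int64(662), np.int64(-27), np.int64(77)), (358, np.int64(662), np.int64(-33), np.int64(75)), (361, np.int64(647), np.int64(
[... 5413 characters left out ...]
t64(545), np.int64(-8), np.int64(34)), (349, np.int64(546), np.int64(-15), np.int64(25)), (352, np.int64(546), np.int64(-21), np.int64(25)), (355, np.int64(546), np.int64(-27), np.int64(24)), (358, np.int64(546), np.int64(-34), np.int64(26)), (361, np.int64(545), np.int64(-40), np.int64(28)), (364, np.int64(545), np.int64(-46), np.int64(28)), (367, np.int64(528), np.int64(-44), np.int64(130)), (370, np.int64(530), np.int64(-51), np.int64(114)), (373, np.int64(533), np.int64(-58), np.int64(99)), (376, np.int64(536), np.int64(-66), np.int64(81)), (379, np.int64(550), np.int64(-81), np.int64(0)), (382, np.int64(550), np.int64(-87), np.int64(1)), (385, np.int64(549), np.int64(-93), np.int64(2))]
```

View pics/crop0.png

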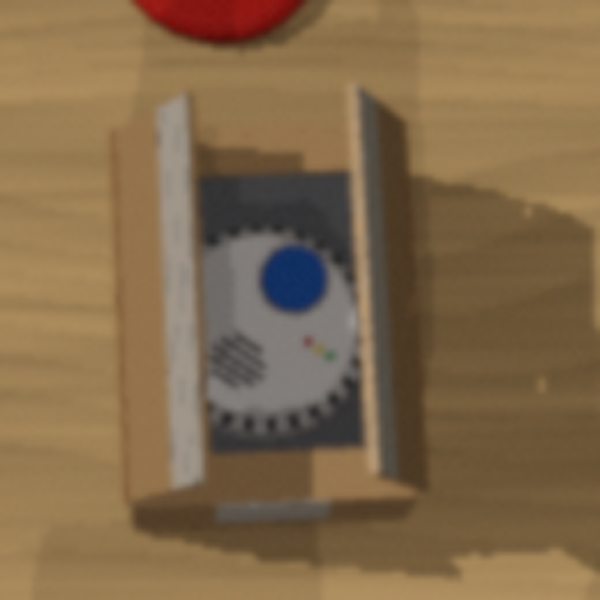

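View pics/crop1.png

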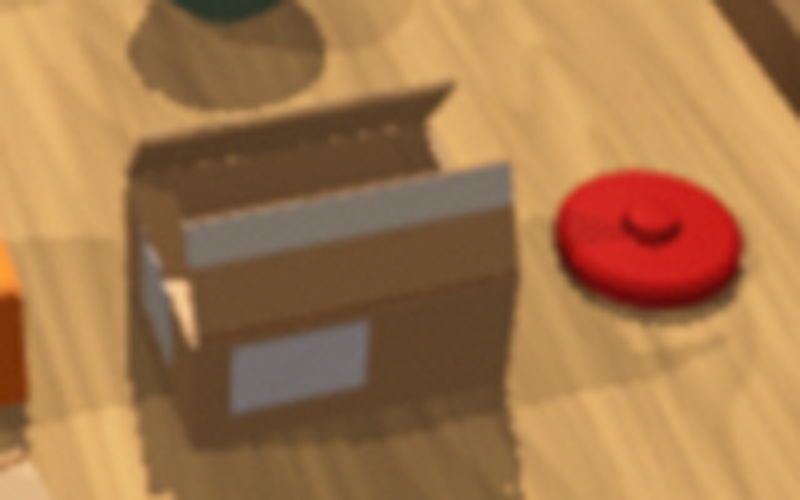

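The crop confirms the small brown carton. Both flaps are half up, the white alarm is inside, and the blue button is at crop (293,278), which is full-image (348,205). Next I'll fit the carton's centre and yaw from the rim, and cross-check the button in the side view.

```bash
python3 - <<'E'
from h import *
f=dict(np.load("top0.npz")); g=dict(np.load("side0.npz"))
vv,uu=np.mgrid[0:480,0:640]; P=deproj(f,uu,vv)
s=np.zeros((480,640),bool); s[155:268,300:390]=1
# box incl flaps: footprint of z>68
m=s&(P[...,2]>.066)
n,l,st,c=cv2.connectedComponentsWithStats(m.astype(np.uint8)); print(st[1:])
Q=P[m]; r=cv2.minAreaRect((Q[:,:2]*1000).astype(np.float32)); print("rect",r)
d=s&(abs(P[...,2]-.075)<.004); 
R=P[d&(abs(P[...,1])<.025)]; print("dust x",R[R[:,0]>.6][:,0].min(),R[:,0].max(),R[:,0].min(),R[R[:,0]<.6][:,0].max())
# flap planes: left/right points
for nm,k in (("L",(P[...,1]>.02)),("R",P[...,1]<-.032)):
    A=P[s&k&(P[...,2]>.08)&(abs(P[...,0]-.6)<.08)]
    ce=A.mean(0); n=np.linalg.svd(A-ce,full_matrices=False)[2][2]; n*=np.sign(n[2])
    print(nm,ce,n,"angle",np.arctan2(np.hypot(n[0],n[1]),n[2]),"yaw",np.arctan2(-n[0],n[1]),"top z",np.percentile(A[:,2],97))
h=cv2.cvtColor(g["image"],cv2.COLOR_RGB2HSV); b=(h[...,0]>100)&(h[...,0]<130)&(h[...,1]>150); b[:, :270]=0; b[:200]=0;b[320:]=0;b[:,450:]=0
print("side blue",b.sum())
H=cv2.cvtColor(f["image"],cv2.COLOR_RGB2HSV)
green=(H[...,0]>60)&(H[...,0]<95)&(H[...,1]>120); red=((H[...,0]<6)|(H[...,0]>174))&(H[...,1]>180)
for nm,k in(("bowl",green),("lid",red)):
    n,l,st,c=cv2.connectedComponentsWithStats(k.astype(np.uint8)); i=1+st[1:,4].argmax(); print(nm,c[i],onplane(f,*c[i],.02))
print("cup",onplane(f,472,225,0))
E
```

```text
[[ 359  158    1    1    1]
 [ 309  162   69   94 3493]
 [ 384  170    1    1    1]
 [ 382  192    1    1    1]
 [ 386  194    1    1    1]
 [ 344  199    1    1    1]
 [ 359  206    1    1    1]
 [ 302  217    1    1    1]
 [ 384  236    1    1    1]
 [ 381  245    1    1    1]
 [ 373  255    1    1    1]
 [ 381  257    1    1    1]
 [ 364  262    1    1    1]]
rect ((520.1240844726562, -2.1727066040039062), (322.82305908203125, 132.62448120117188), 1.6303393840789795)
dust x 0.6574599547739397 0.6801359176025809 0.5092875155126523 0.5323367853509355
L [0.59801997 0.04596314 0.10693271] [-0.02711571  0.82741346  0.56093823] angle 0.9752776331960064 yaw 0.03275993673373875 top z 0.12868475393680373
R [ 0.59871054 -0.04944836  0.11107229] [ 0.02862453 -0.89749852  0.44008755] angle 1.115100158058104 yaw -3.109709783543854 top z 0.13313596363902575
side blue 0
bowl [182.78787879 203.82727273] [0.62912804 0.33931485 0.02      ]
lid [332.03689567 131.40458015] [0.78932309 0.01780294 0.02      ]
cup [ 0.58081817 -0.28273703  0.        ]
```

The sizes agree: carton centre is about (0.595, 0.000) with yaw 0.032. The rim is at about 75 mm, the flaps at about 0.97 and 1.12 rad, and the button is 23 mm from the centre (24 expected). The bowl, cup and lid are well clear. I'll close the gripper and approach from above.

```bash
cat >> h.py <<'E'
C=np.array([.5947,0.]); YAW=.032; ORI=[np.pi,0,YAW]
def W(u,v,z):  # carton frame -> world
    c,s=np.cos(YAW),np.sin(YAW); return [C[0]+c*u-s*v, C[1]+s*u+c*v, z]
E
python3 - <<'E'
from h import *
from plant import robot
p=robot.sense()["tcp_pos"]
robot.move_straight([p[0],p[1],.36],vel=.25)
robot.grip(0.0,40)
print("nose",robot.nose_length, robot.sense()["opening"])
print(robot.inverse_kinematics(W(0,-.005,.36),ORI))
robot.goto(W(0,-.005,.36),ORI)
s=robot.sense(); print(s["t"],s["tcp_pos"],s["joint_pos"],s["tcp_rot"],s["wrist_force"])
f=robot.grab_frame("wrist"); cv2.imwrite("pics/w1.png",f["image"][:,:,::-1])
E
```

```text
nose 0.011 0.0026418270042101745
[ 0.55257101  0.36653521 -0.83242227  1.5328556   0.27426066  1.3636817
 -0.27134387]
4.2833 [ 0.59501587 -0.00637009  0.35979598] [ 0.55358189  0.36679364 -0.83113114  1.53266881  0.27448384  1.3637151
 -0.27130531] [3.14116778e+00 2.68448398e-04 2.98187545e-02] [0.37256918 0.81653478 0.12507999]
```

View pics/w1.png

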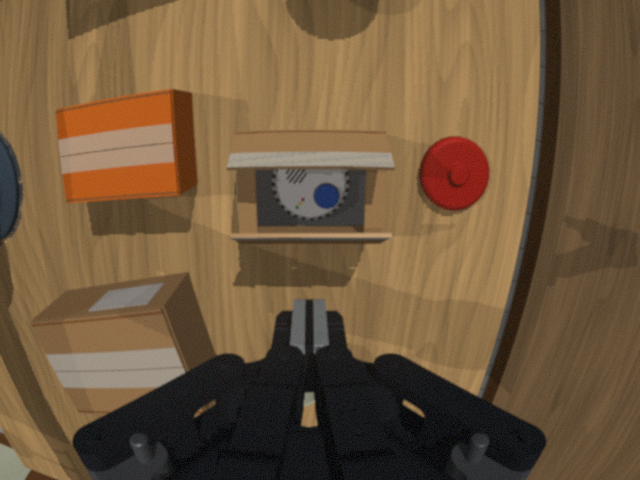

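The wrist view shows the carton opening from (230,130) to (390,240), with the alarm inside and the button at (326,195). The lid is clear at (455,172). Now I'll go in and push the left flap, watching the force.

```bash
cat >> h.py <<'E'
def push(robot,sg,zin=.110):
    N=.011
    for v,z,vel in ((.04,.110,.08),(.066,.112,.08),(.082,.106,.06),(.093,.097,.06)):
        hit=robot.move_straight(W(0,sg*v,z+N),vel=vel,contact_N=15)
        s=robot.sense(); print(v,hit,np.round(s["tcp_pos"],3),np.round(s["wrist_force"],1),s["t"])
        if hit: break
E
python3 - <<'E'
from h import *
from plant import robot
print(robot.move_straight(W(0,-.005,.16),vel=.15,contact_N=10))
print(robot.move_straight(W(0,-.005,.121),vel=.08,contact_N=10))
push(robot,+1)
f=robot.grab_frame("wrist"); cv2.imwrite("pics/w2.png",f["image"][:,:,::-1])
f=robot.grab_frame("side"); cv2.imwrite("pics/s2.png",f["image"][180:330,240:480,::-1].repeat(3,0).repeat(3,1))
E
```

```text
False
False
0.04 False [0.593 0.04  0.121] [-0.2 -0.6  0.2] 7.1667
0.066 False [0.593 0.067 0.123] [ 0.2 -0.1  0.2] 7.6417
0.082 False [0.592 0.083 0.117] [-0.1  0.2  0.1] 8.075
0.093 False [0.591 0.094 0.108] [-0.3  1.2  0. ] 8.4583
```

View pics/s2.png

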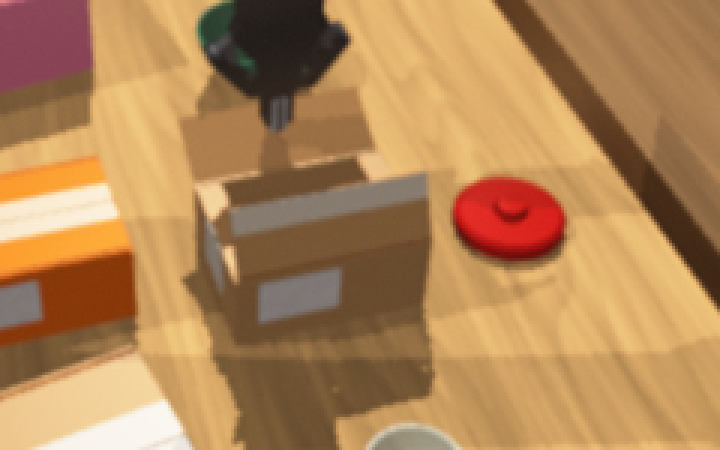

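View pics/w2.png

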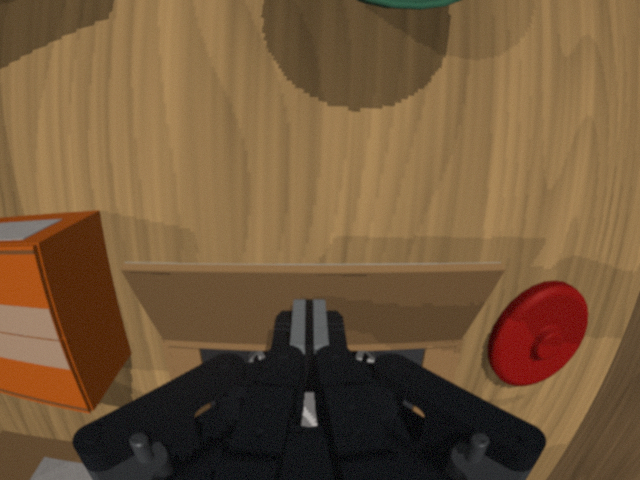

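The left flap now leans outward: in the side crop at (280,130) it lies well over, with the fingertip on it. I'll back off inward and push the right flap next.

```bash
python3 - <<'E'
from h import *
from plant import robot
robot.move_straight(W(0,.06,.135),vel=.12,contact_N=10)
robot.move_straight(W(0,0,.125),vel=.15,contact_N=10)
push(robot,-1)
robot.move_straight(W(0,-.06,.135),vel=.12,contact_N=10)
robot.move_straight(W(0,0,.16),vel=.12,contact_N=10)
robot.move_straight(W(0,0,.30),vel=.2)
f=robot.grab_frame("top"); np.savez("top3.npz",**f)
f=robot.grab_frame("wrist"); cv2.imwrite("pics/w3.png",f["image"][:,:,::-1])
f=robot.grab_frame("side"); cv2.imwrite("pics/s3.png",f["image"][180:330,240:480,::-1].repeat(3,0).repeat(3,1));np.savez("side3.npz",**f)
vv,uu=np.mgrid[0:480,0:640]; P=deproj(f,uu,vv)
c,s=np.cos(YAW),np.sin(YAW)
U=(P[...,0]-C[0])*c+(P[...,1]-C[1])*s; V=-(P[...,0]-C[0])*s+(P[...,1]-C[1])*c
for sg in(1,-1):
    m=(abs(U)<.075)&(sg*V>.068)&(sg*V<.14)&(P[...,2]>.078)&(P[...,2]<.15)
    if m.sum()>20:
        k=np.polyfit(sg*V[m]-.063,P[...,2][m]-.075,1); print(sg,m.sum(),"angle",np.pi-np.arctan(-k[0])if k[0]<0 else np.pi-np.arctan(k[0]),"maxz",P[...,2][m].max(),"maxV",(sg*V[m]).max())
    else: print(sg,m.sum())
print(robot.sense()["t"])
E
```

```text
0.04 False [ 0.596 -0.04   0.121] [-0.4  0.2 -0.3] 10.275
0.066 False [ 0.597 -0.067  0.123] [-0.6  0.8 -1.5] 10.75
0.082 False [ 0.597 -0.083  0.117] [ 0.4  0.  -0.1] 11.1833
0.093 False [ 0.597 -0.094  0.108] [ 0.8 -0.2  0.6] 11.5667
1 1024 angle 2.678758049630028 maxz 0.10731041959715634 maxV 0.12325795023749049
-1 593 angle 2.700639587062412 maxz 0.1061386209464385 maxV 0.11997437756736533
13.7667
```

View pics/s3.png

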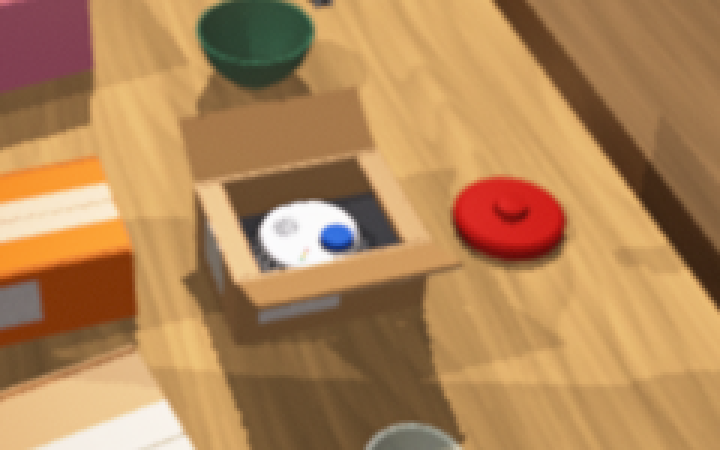

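View pics/w3.png

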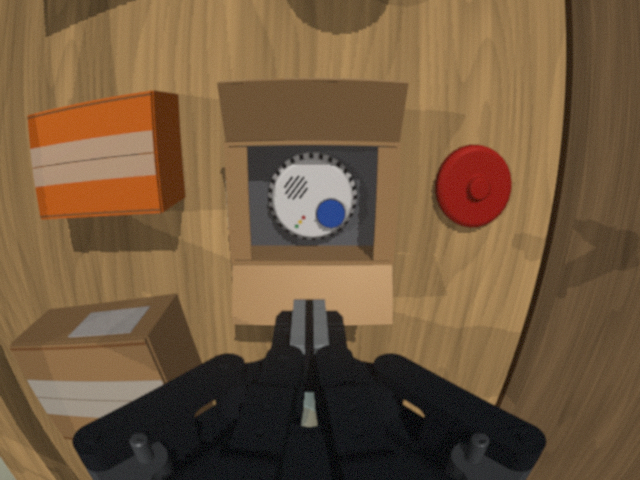

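Both flaps measure about 2.7 rad in the side view, well past 2.0. The button shows in the side view at about crop (337,237) and in the wrist view at (331,212). I'll cross-check its position with a side ray, then go down and press.

```bash
python3 - <<'E'
from h import *
from plant import robot
f=dict(np.load("side3.npz")); h=cv2.cvtColor(f["image"],cv2.COLOR_RGB2HSV)
b=(h[...,0]>100)&(h[...,0]<130)&(h[...,1]>150); b[:230]=0;b[290:]=0;b[:,:300]=0;b[:,400:]=0
v,u=np.where(b); Q=deproj(f,u,v); top=Q[:,2]>.0545
print(len(u),u.mean(),v.mean(),onplane(f,u.mean(),v.mean(),.056),np.median(Q,0),Q[top].mean(0))
E
```

```text
61 351.8524590163934 258.8196721311475 [ 0.61337333 -0.01661783  0.056     ] [ 0.61296413 -0.0184927   0.05670745] [ 0.60000553 -0.04899945  0.0908184 ]
```

The two views agree to within 4 mm; the side view also picks up the button's near wall. I'll press at (0.6137, -0.014).

```bash
python3 - <<'E'
from h import *
from plant import robot
N=.011; B=[.6137,-.014]
def p(l):
    s=robot.sense(); print(l,"tip z",round(s["tcp_pos"][2]-N,4),np.round(s["tcp_pos"][:2],4),np.round(s["wrist_force"],1),round(s["t"],2)); return s
robot.move_straight(B+[.15],vel=.15); p("above")
print(robot.move_straight(B+[.070+N],vel=.06,contact_N=4)); s=p("near")
hit=robot.move_straight(B+[.045+N],vel=.012,contact_N=9); s=p(("press",hit))
robot.sleep(.3); p("hold")
E
```

```text
above tip z 0.1401 [ 0.6144 -0.0136] [-0.4 -0.3 -0.1] 14.93
False
near tip z 0.0705 [ 0.614  -0.0139] [-0.8 -0.4  0.3] 16.23
('press', True) tip z 0.0533 [ 0.6137 -0.014 ] [-0.5  0.   5.5] 17.6
hold tip z 0.0533 [ 0.6137 -0.014 ] [-0.9 -0.6  5.2] 17.9
```

```bash
python3 - <<'E'
from h import *
from plant import robot
N=.011; B=[.6137,-.014]
z=robot.sense()["tcp_pos"][2]
for i in range(8):
    z-=.0004; robot.move_straight(B+[z],vel=.01)
    robot.sleep(.15); s=robot.sense(); F=s["wrist_force"][2]
    print(round(z-N,4),round(s["tcp_pos"][2]-N,4),np.round(s["wrist_force"],1),round(s["t"],2))
    if F>11: break
robot.sleep(3.6)
s=robot.sense(); print(s["tcp_pos"],s["wrist_force"],s["t"])
f=robot.grab_frame("side"); cv2.imwrite("pics/s4.png",f["image"][180:330,240:480,::-1].repeat(3,0).repeat(3,1))
f=robot.grab_frame("wrist"); cv2.imwrite("pics/w4.png",f["image"][:,:,::-1])
E
```

```text
0.0529 0.0534 [-2.1 -1.6  5.3] 18.3
0.0525 0.0531 [-2.5 -0.2  5.2] 18.7
0.0521 0.0531 [-2.3 -0.5  9.3] 19.1
0.0517 0.0531 [-3.  -0.7 11.3] 19.5
[ 0.61378398 -0.0139783   0.06405529] [-4.28689681 -0.11473212 10.65954656] 23.1
```

View pics/s4.png

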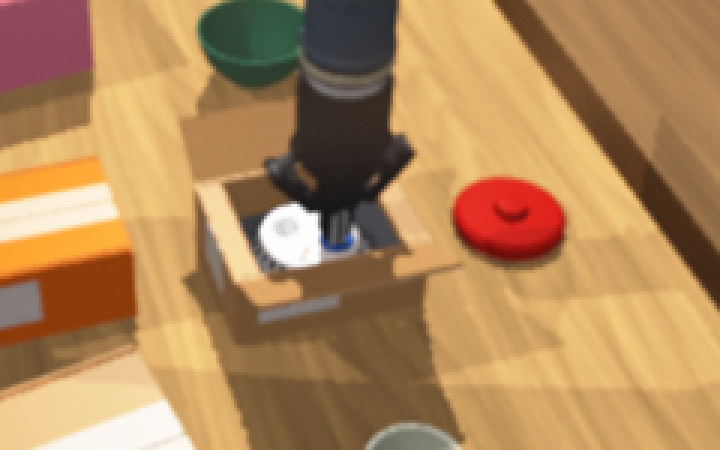

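View pics/w4.png

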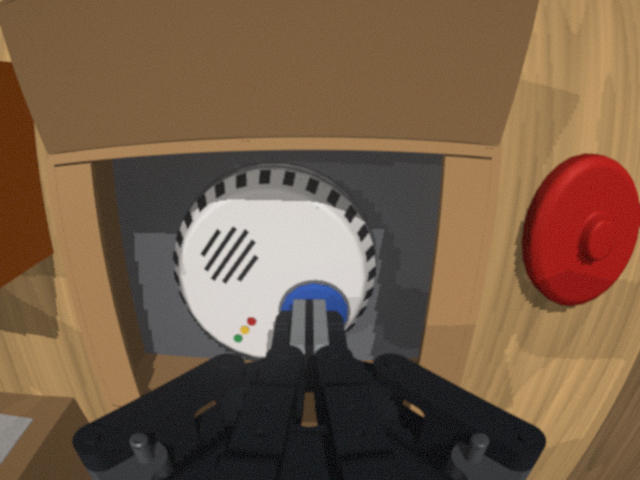

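The fingertips are on the blue button at wrist (315,300). The tip stopped at z = 0.0531 with force rising from 5 to 11 N, and the stop is expected at 0.053, so the button is fully down. It has been held for over 3.6 s, both flaps are still back, and the alarm is flat. I'll hand in while holding.

```bash
python3 - <<'E'
from plant import robot
s=robot.sense(); print(s["tcp_pos"],s["wrist_force"],s["t"])
robot.close_job()
E
```

```text
[ 0.6138013  -0.0139726   0.06406578] [-4.7239884  -0.60262013 10.99363349] 23.2
the job is handed in; nothing more can be done
```

I folded both flaps of the small brown carton back and pressed the alarm's test button with the closed fingertips. I handed the job in at 23.2 s with the button still held down; no verdict was reported.

- **Flaps:** both measured about 2.7 rad before the press, and the visible parts looked unchanged in the pictures taken during the hold.
- **Button:** the fingertips stopped at z = 0.053, where the button's stop should be. Vertical force was about 11 N, and I held it for over 3.6 s before handing in.
- **Alarm and surroundings:** in the last pictures the alarm lay flat in its tray. The bowl and lid looked where they had been, and so did the part of the cup in view; I did not re-measure their positions.
- **Disagreements:** the top and side views put the button 4 mm apart in y, so I pressed between them. A sideways force of about 4 to 5 N built up during the hold, which I put down to friction at the fingertips and did not check further.

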